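Pump up the microscope's air isolation platform

TASK

The microscope's isolation platform has lost its air. Push the big pump plunger on the pump station down with the fingertips, full strokes, letting it spring back up each time, until the indicator pin beside it stands fully out; then let go of the plunger and leave it up. Do not take hold of the plunger or anything else, and leave the pin, the little air-release button, the microscope and the things lying around the pump alone.

Things in the scene. Friction and masses are not known exactly. Their poses are not given: they have to be found in the camera images.
- pump: Pump station bolted to the bench, turned up to 30 degrees: grey housing 110 x 180 mm (x, y), top at 62 mm, on a plate 200 x 200 x 10 mm; behind it (x = 97 mm) a lying steel air reservoir, top at 72 mm. Origin: on the bench under the housing's middle; x points to the reservoir, y along the housing, z up. Plunger axis at (0, 45) mm, indicator pin (-5, -35), release button (-33, -72).
- plunger_top (a point): Middle of the pump plunger's top face, moving with it; 142 mm above the bench when up. The plunger is a black round mushroom head 46 mm across, 12 mm thick, with a 39 mm rubber palm pad standing 3 mm proud on top, on a 14 mm steel stem that slides straight down into an aluminium barrel (54 mm diameter, top at 95 mm).
- plunger (a joint): How far the plunger is down, m: 0 up (rest), 0.028 fully down. Spring return: 4 N to start, 13 N at the bottom, a little more when moving fast; left free it is back up at once. A stroke surely counts if pushed past 24 mm after coming back up to within 4 mm. Each lifts the pin about 4 mm (the first 3 to 8 mm), on the way down. Extra strokes with the pin fully out do nothing.
- plunger_rim: The knurled rim of the plunger head: 46 mm diameter, 12 mm high; origin at the centre of the head's underside, 127 mm above the bench when up. Not to be gripped.
- pin (a joint): How far the indicator pin has risen from its lowest position, m: 0 in, about 0.0235 fully out. It starts at 0 to 0.009, so 3 to 6 full strokes are needed. It stays where it is between strokes.
- pin_top (a point): Top of the indicator pin, a plain aluminium pin 16 mm in diameter in a low black bezel (40 mm diameter, top at 70 mm) on the housing beside the plunger: 72 mm above the bench when in, 96 mm when fully out. Not to be touched.
- release (a joint): How far the air-release button is pressed, m: 0 up, 0.005 down. To be left alone.
- release_top (a point): Top of the air-release button: small black button, 17 mm diameter, in a steel collar 25 mm across, at a corner of the housing's top; 74 mm above the bench. To be left alone.
- microscope: Upright white and black laboratory microscope, 180 mm wide, 250 mm deep and 420 mm high, standing on the isolation platform. Origin: centre of its foot's underside, 60 mm above the bench; z up. Its eyepieces and stage face away from the robot. Must not be bumped.
- platform: Isolation platform: aluminium plate on rubber air mounts, 420 mm along its x, 340 mm along its y, top 60 mm above the bench, to the right of the pump station (as the robot sees it). Origin: centre of its underside, on the bench.
- oil_bottle: Loose bystander: amber immersion-oil bottle, 30 mm diameter, 72 mm high, upright. Origin at the centre of its underside, z up.
- objective_case: Loose bystander: round screw-top objective case, 45 mm diameter, 64 mm high, upright. Origin at the centre of its underside, z up.
- blower: Loose bystander: bulb-shaped rubber lens blower standing on its foot, 54 mm diameter, 98 mm high with its nozzle. Origin at the centre of its underside, z up.
- slide_box: Loose bystander: shut flat slide box, 90 x 100 mm (x, y), 36 mm high. Origin at the centre of its underside, z up.

How it is judged:
By the outcome, as a careful person would: the job done as asked, in the order asked, and still so for the second after the job is handed in, with the robot touching nothing.
It also fails if it takes over 58 s, if anything falls off the work surface, if the arm or the gripper's body presses on something with over 40 N, if the wrist force passes 120 N, or if a joint passes its speed limit or range.

ROBOT

A 6-joint arm with a two-finger parallel gripper is mounted at the origin on the work surface. World frame = base frame: x ahead of the robot, y to its left, z up, the work surface at z = 0. Lengths are in m, angles in rad, forces in N, time in s.
With the tool pointing down it reaches from about 0.25 to 0.775 m from the base axis. Payload 4 kg.
Tool frame: the origin (TCP) lies on the centre line of the jaws, within the pads' length; the fingertips stand 17 mm ahead of it and the grasp point (between the pads) lies 2 mm behind it; x points along the fingers, y is the direction in which the jaws open and shut, and the axes are right-handed (so a half turn about x gives the same grasp; the last joint's range is limited). The gripper opens to 94 mm and grips with 3 to 60 N. Pads are 16 mm wide; open, the fingers measure 119 mm over their backs; the gripper's body (75 mm by 177 mm) begins 78 mm behind the grasp point.
Start: joints at [-1.321, 0.087, 1.371, -0, 1.684, -0.103], TCP at [0.19, -0.516, 0.223] pointing down, gripper open.
Joint ranges: [-3.1, 3.1], [-0.76, 2.03], [0.27, 2.55], [-1.08, 4.22], [0.17, 2.65], [-2.57, 2.57]. Speed limits (rad/s): [2.79, 2.79, 3.14, 3.14, 3.14, 3.14].

INTERFACE

Orientations are given as [roll, pitch, yaw] about the fixed x, y, z axes, in that order (R = Rz(yaw) Ry(pitch) Rx(roll)).
In Python, from plant import ctrl gives the robot as it stands.
- The arm moves only by the tool step_arm, never from a script. Its argument "rows" is text: rows parted by semicolons, each of 5 numbers parted by spaces: the opening, from 0 (shut) to 1 (fully open), then the shift along the tool's x, y, z in cm, then the turn about the tool's x in rad. A call has 1 to 20 rows; each row shifts and turns the pose as measured when the row begins, along the tool's axes as they then stand; what a row does not reach is not made up. A row lasts 1/10 s, in which the tool goes at most 50 mm and 8.59 degrees, less where a joint would pass 70% of its speed; a pose out of reach is approached as far as the arm can. A call with a gripper value outside its range is refused whole. The fingers move at their own pace and stop on an object; the grip force is fixed at half the most. Time passes only in rows, so rows that do not move let the fingers close. It gives the time, the measured TCP pose, the force and the opening at its end, in the units of the state.
- ctrl.state(): the state, without advancing time (a new reading comes with each control period).
- ctrl.snapshot(name): name is "side" or "top" or "wrist"; returns a dict with "image" (480x640x3 uint8, blue, green, red), "fovy" (degrees; the focal length in pixels is half the picture's height over the tangent of half this angle, whatever the lens; pixels are square), "cx", "cy" (the principal point, pixels), "D" ([k1, k2, p1, p2, k3] as OpenCV has them; the pictures are not rectified), "position" and "orientation" of the camera in the world. Camera axes: x right, y down, z forward; pixel columns grow to the right and rows downward; lengths in m; the calibration is good to about 2 mm. A picture is of the moment at which its call begins. There is no depth.
- ctrl.job_done(): hands the job in, once; it reports no verdict.
The state is a dict: "t": time; "joint_positions": joint angles; "dq": joint speeds; "joint_efforts": joint torques, N m; "ee_pos": TCP position; "tool_rot": TCP orientation; "contact_force": force on the tool from outside, world axes, zero at the start; "moment": the same for the moment, N m; "opening": finger opening in m.
Only numpy, scipy, OpenCV 4.12 (cv2) and the standard library are available. Lean on these libraries where they do the work, as an engineer would, in place of code of your own. Each camera call takes 0.05 s, during which the arm holds its last target.

## Working session

There is one attempt and no reset: what is moved stays moved. The work goes in short steps, Python scripts to look and compute and a tool call to move; the robot and the scene stay as the last step left them, time stands still between calls to the robot, and variables do not carry over. Pictures are saved under pics/ and viewed, and the job is handed in when it is done.

Besides the shell and the picture viewer there is one more tool, called after "Emit:" as a command line: name --argument value ..., lists and objects as JSON in quotes. step_arm: Moves the arm, as the interface text tells. Its arguments: {"type":"object","properties":{"rows":{"type":"string"}},"required":["rows"]}

```bash
mkdir -p pics; ls; python3 - <<'E'
from plant import ctrl
import cv2
print(ctrl.state())
for n in ("side","top","wrist"):
    s=ctrl.snapshot(n); cv2.imwrite(f"pics/{n}0.png",s["image"])
    print(n,{k:v for k,v in s.items() if k!="image"})
E
```

```text
pics
{'t': 0.0, 'joint_positions': array([-1.32113145e+00,  8.79704670e-02,  1.37223304e+00, -2.33709690e-05,
        1.68362667e+00, -1.03114966e-01]), 'dq': array([-1.14009738e-04, -1.00658586e-03, -5.32422215e-04, -1.65811499e-04,
       -1.76299629e-05, -1.22931877e-04]), 'joint_efforts': array([ 5.86781571e-04, -3.40181065e+01, -3.02424216e+01,  7.18908641e-02,
        3.30252189e-02, -1.65825613e-04]), 'ee_pos': array([ 0.18988174, -0.51563318,  0.22130647]), 'tool_rot': array([-1.66353043,  1.56855869,  1.83083947]), 'contact_force': array([ 0.6496362 ,  0.49967647, -0.0833978 ]), 'moment': array([0.00651715, 0.02495472, 0.01385667]), 'opening': 0.09395933153478216}
side {'fovy': 56.406675146581115, 'cx': 321.3404412425189, 'cy': 232.38384283575914, 'D': array([0.03585879, 0.        , 0.        , 0.        , 0.        ]), 'position': array([0.45283866, 0.71838271, 0.66401581]), 'orientation': array([-2.20673041e+00,  1.79348608e-03, -3.06567241e+00])}
top {'fovy': 45.05328279758924, 'cx': 309.1098500284861, 'cy': 233.1923247406325, 'D': array([0.06275904, 0.        , 0.        , 0.        , 0.        ]), 'position': array([ 0.25872798, -0.01716551,  1.3460358 ]), 'orientation': array([-2.92892393e+00,  1.50786067e-03, -1.53614636e+00])}
wrist {'fovy': 65.70866035717891, 'cx': 323.5008869929035, 'cy': 233.9387132378491, 'D': array([0.01077823, 0.        , 0.        , 0.        , 0.        ]), 'position': array([ 0.26689867, -0.48794256,  0.38346516]), 'orientation': array([ 2.85861370e+00,  1.01139416e-03, -1.21810742e+00])}
```

View pics/side0.png

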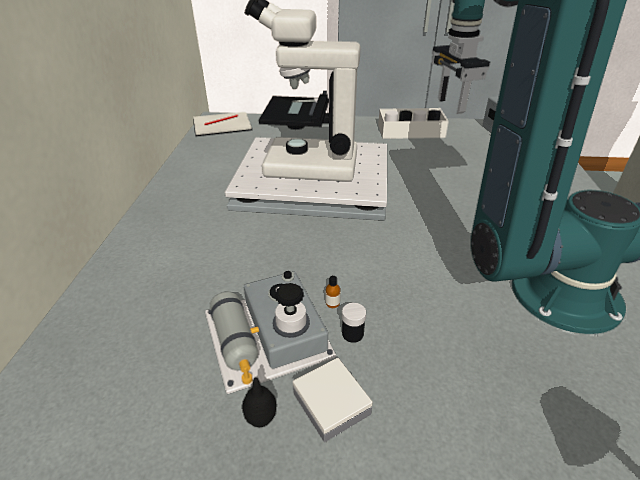

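View pics/top0.png

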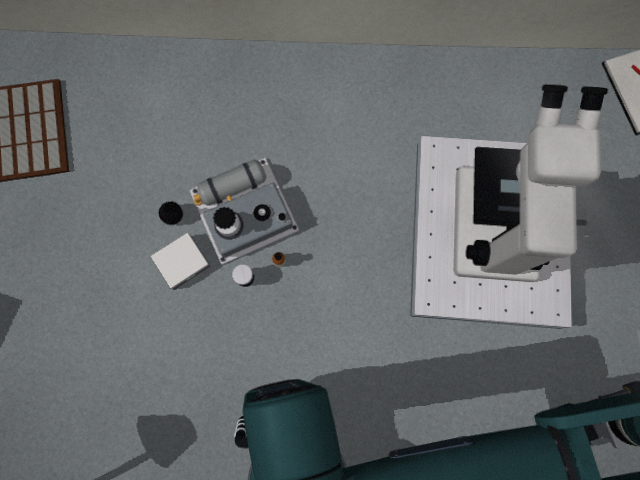

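The side view shows the plunger head near (288,295) and the top view near (224,217). The pin is the dark bezel at (262,212) in the top view and the release button is at (282,216). I'll zoom in to get finer positions.

```bash
cat > h.py <<'E'
import numpy as np, cv2
from scipy.spatial.transform import Rotation as R
def K(s):
    f=240/np.tan(np.radians(s["fovy"])/2); return np.array([[f,0,s["cx"]],[0,f,s["cy"]],[0,0,1]])
def ray(s,p):
    u=cv2.undistortPoints(np.array([[p]],float),K(s),s["D"])[0,0]
    return R.from_euler("xyz",s["orientation"]).apply([u[0],u[1],1])
def atz(s,p,z):
    d=ray(s,p); return s["position"]+d*(z-s["position"][2])/d[2]
def proj(s,P):
    Rm=R.from_euler("xyz",s["orientation"]).as_matrix().T
    return cv2.projectPoints(np.atleast_2d(np.array(P,float)),cv2.Rodrigues(Rm)[0],-Rm@s["position"],K(s),s["D"])[0][:,0]
def crop(im,x0,y0,w,h,k,fn): cv2.imwrite(fn,cv2.resize(im[y0:y0+h,x0:x0+w],None,fx=k,fy=k,interpolation=cv2.INTER_CUBIC))
E
python3 - <<'E'
import cv2; from h import crop
crop(cv2.imread("pics/top0.png"),140,150,180,150,4,"pics/topc.png")
crop(cv2.imread("pics/side0.png"),200,260,180,150,4,"pics/sidec.png")
E
```

```text
(no output)
```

View pics/topc.png

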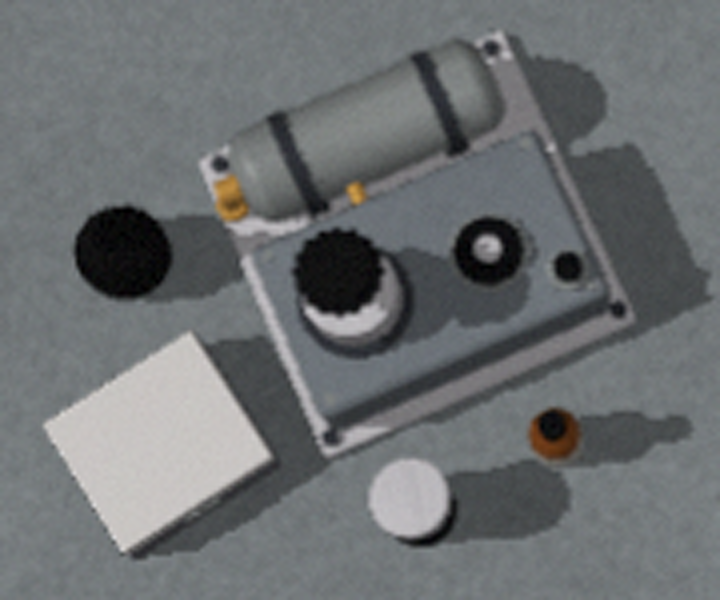

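View pics/sidec.png

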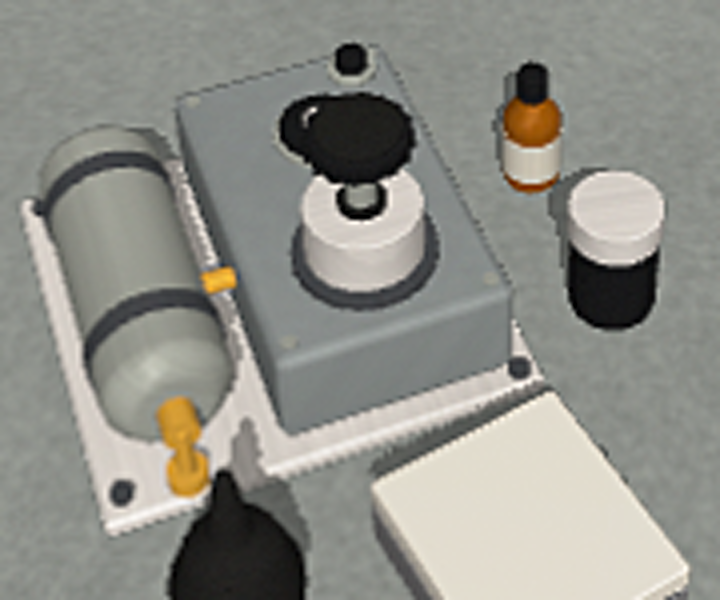

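The top crop has the head at (339,272), the bezel at (488,250) and the release button at (568,266). The side crop has the head at (363,137) and the button at (351,58).

```bash
python3 - <<'E'
from plant import ctrl
from h import *
T=ctrl.snapshot("top");S=ctrl.snapshot("side")
t=lambda u,v:((u+.5)/4-.5+140,(v+.5)/4-.5+150)
s=lambda u,v:((u+.5)/4-.5+200,(v+.5)/4-.5+260)
h=atz(T,t(339,272),.137);b=atz(T,t(488,250),.070);r=atz(T,t(568,266),.074)
print("top head,bezel,rel",h,b,r)
print("side head,rel",atz(S,s(363,137),.135),atz(S,s(351,58),.074))
for q,n in ((h,'h'),(b,'b'),(r,'r')): pass
# fit pose
from scipy.optimize import least_squares
L=np.array([[0,.045,.137],[-.005,-.035,.070],[-.033,-.072,.074]])
obsT=np.array([t(339,272),t(488,250),t(568,266)]);obsS=np.array([s(363,137),s(351,58)])
def W(p,L):
    c,q=np.cos(p[2]),np.sin(p[2]);L=np.atleast_2d(L);return np.c_[p[0]+c*L[:,0]-q*L[:,1],p[1]+q*L[:,0]+c*L[:,1],L[:,2]]
def f(p):
    w=W(p,L);return np.r_[(proj(T,w)-obsT).ravel(),(proj(S,w[[0,2]]+[[0,0,-.001],[0,0,0]])-obsS).ravel()]
o=least_squares(f,[.45,.1,-.3]);print(o.x,np.degrees(o.x[2]),o.fun.round(1))
for n,l in dict(plunger=[0,.045,.142],pin=[-.005,-.035,.096],rel=[-.033,-.072,.074]).items():print(n,W(o.x,l))
C=W(o.x,[[sx*.055,sy*.09,.062] for sx in(-1,1) for sy in(-1,1)])
print((proj(T,C)-[140,150])*4,(proj(S,C)-[200,260])*4)
st=ctrl.state();print(st['ee_pos'],R.from_euler("xyz",st['tool_rot']).as_matrix().round(3))
for n,u,v,z in(("case",410,498,.064),("oil",552,425,.072),("blower",122,252,.05)):print(n,atz(T,t(u,v),z))
E
```

```text
top head,bezel,rel [0.54751707 0.17675086 0.137     ] [0.57929267 0.10387124 0.07      ] [0.5705295  0.05779994 0.074     ]
side head,rel [0.54675736 0.1808726  0.135     ] [0.57074996 0.06453105 0.074     ]
[0.56765615 0.13876943 0.47134553] 27.006109584483834 [-1.   0.1 -0.6  0.1 -0.8 -0.2 -0.1 -1.3  0.2 -1.7]
plunger [[0.5472223  0.17886254 0.142     ]]
pin [[0.57909435 0.10531547 0.096     ]]
rel [[0.57094869 0.05963562 0.074     ]]
[[609.07173391 289.72621107]
 [317.98575707 421.61275404]
 [529.66845422 121.98775941]
 [241.95409667 249.60014524]] [[380.75700702  34.74346063]
 [522.11170831 286.55738921]
 [169.6342257   92.14079183]
 [279.43024967 366.09909242]]
[ 0.18999445 -0.51588504  0.22192188] [[-0.     0.346 -0.938]
 [ 0.001 -0.938 -0.346]
 [-1.    -0.001 -0.   ]]
case [0.43685918 0.14043571 0.064     ]
oil [0.47940138 0.06275854 0.072     ]
blower [0.57577023 0.3158384  0.05      ]
```

```bash
python3 - <<'E'
from plant import ctrl
from h import *
T=ctrl.snapshot("top")
for p in((420,137),(412,317),(571,326)):print(p,atz(T,p,.06))
print("knob",atz(T,(468,252),.2), "arm top",atz(T,(490,265),.3))
st=ctrl.state();M=R.from_euler("xyz",st['tool_rot']).as_matrix()
P=st['ee_pos']
for w in ([.19,-.516,.32],[.24,-.14,.32],[.30,.08,.32],[.547,.178,.25],[.547,.178,.170]):
    w=np.array(w);print(w,(M.T@(w-P)*100).round(2));P=w
E
```

```text
(420, 137) [ 0.77604282 -0.25780647  0.06      ]
(412, 317) [ 0.3556799  -0.23806859  0.06      ]
(571, 326) [ 0.35007187 -0.57982843  0.06      ]
knob [ 0.4784098  -0.32607459  0.2       ] arm top [ 0.43663734 -0.3380457   0.3       ]
[ 0.19  -0.516  0.32 ] [-9.79 -0.   -0.  ]
[ 0.24 -0.14  0.32] [ 2.000e-02 -3.356e+01 -1.768e+01]
[0.3  0.08 0.32] [ 1.000e-02 -1.857e+01 -1.323e+01]
[0.547 0.178 0.25 ] [  7.    -0.66 -26.56]
[0.547 0.178 0.17 ] [8.   0.01 0.  ]
```

View pics/wrist0.png

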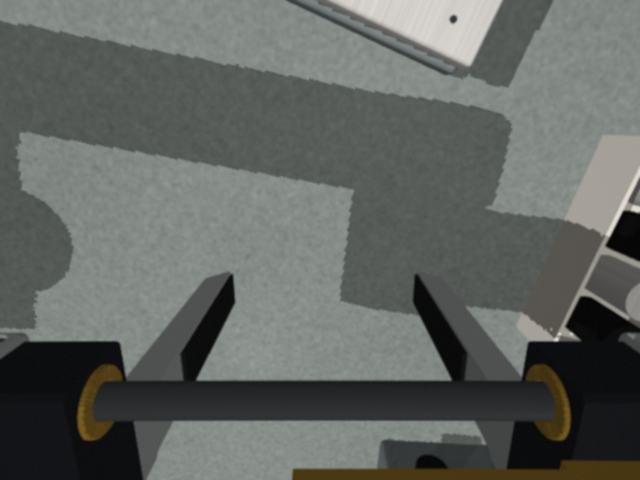

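Emit:
step_arm --rows "0 -3.3 0 0 0;0 -3.3 0 0 0;0 -3.3 0 0 0;0 0 -3.4 -1.8 0;0 0 -3.4 -1.8 0;0 0 -3.4 -1.8 0;0 0 -3.4 -1.8 0;0 0 -3.4 -1.8 0"

```text
t: 1.1
ee_pos: [0.2157, -0.323, 0.3217]
tool_rot: [-1.722, 1.562, 1.766]
contact_force: [-0.0, -0.8, 0.7]
opening: 0.0337
```

Emit:
step_arm --rows "0 0 -3.4 -1.8 0;0 0 -3.4 -1.8 0;0 0 -3.4 -1.8 0;0 0 -3.4 -1.8 0;0 0 -3.4 -1.8 0;0 0 -3.1 -2.2 0;0 0 -3.1 -2.2 0;0 0 -3.1 -2.2 0;0 0 -3.1 -2.2 0;0 0 -3.1 -2.2 0"

```text
t: 2.1
ee_pos: [0.2925, 0.0659, 0.3262]
tool_rot: [3.141, 1.559, 0.338]
contact_force: [0.2, 0.1, 0.8]
opening: 0.0005
```

```bash
python3 - <<'E'
from plant import ctrl
from h import *
st=ctrl.state();M=R.from_euler("xyz",st['tool_rot']).as_matrix()
P=st['ee_pos'];print(st,M.round(3))
for w in ([.547,.178,.26],[.547,.178,.170]):
    w=np.array(w);print(w,(M.T@(w-P)*100).round(2));P=w
E
```

```text
{'t': 2.1, 'joint_positions': array([ 0.02773069, -0.48048557,  1.63692212,  0.00391857,  1.97391528,
        1.26118942]), 'dq': array([ 1.36045501,  0.37454768, -0.22097333, -0.02181508, -0.17676905,
        1.34382901]), 'joint_efforts': array([ -4.76480573, -12.57624775, -29.18018103,   0.22911823,
         0.32571006,  -1.09151769]), 'ee_pos': array([0.29254754, 0.06593943, 0.32619151]), 'tool_rot': array([3.14080682, 1.55899439, 0.33810924]), 'contact_force': array([0.22281168, 0.06805577, 0.8010488 ]), 'moment': array([-0.00844488, -0.01730395,  0.05215281]), 'opening': 0.0005469835032704861} [[ 0.011  0.332 -0.943]
 [ 0.004 -0.943 -0.332]
 [-1.     0.    -0.012]]
[0.547 0.178 0.26 ] [  6.95  -2.11 -27.64]
[0.547 0.178 0.17 ] [ 9.   -0.    0.11]
```

Still moving in y, so I'll let it drift on a little, go to above the plunger, and check.

Emit:
step_arm --rows "0 0 0 -3 0;0 0 0 -4 0;0 0.8 0 -4 0;0 0.8 0 -4 0;0 0.8 0 -4 0;0 0.8 0 -4 0;0 0.8 0 -2 0;0 0 0 0 0;0 0 0 0 0;0 0 0 0 0"

```text
t: 3.1
ee_pos: [0.5349, 0.1627, 0.2894]
tool_rot: [3.065, 1.555, 0.279]
contact_force: [-0.1, -0.4, -0.4]
opening: 0.0005
```

```bash
cat > n.py <<'E'
from plant import ctrl
from h import *
st=ctrl.state();M=R.from_euler("xyz",st['tool_rot']).as_matrix()
P=st['ee_pos'];print(st['t'],P,np.abs(st['dq']).max(),st['contact_force'],M.round(3))
for w in ([.547,.178,.26],[.547,.178,.170]):
    w=np.array(w);print(w,(M.T@(w-P)*100).round(2));P=w
E
python3 n.py
```

```text
3.1 [0.53492494 0.16266912 0.28939722] 0.015111861087561419 [-0.06010345 -0.41928775 -0.36730879] [[ 0.015  0.348 -0.937]
 [ 0.004 -0.938 -0.348]
 [-1.     0.001 -0.016]]
[0.547 0.178 0.26 ] [ 2.96 -1.02 -1.62]
[0.547 0.178 0.17 ] [ 9.   -0.01  0.14]
```

Emit:
step_arm --rows "0 2 -0.5 -0.8 0;0 2 -0.5 -0.8 0;0 2 0 0 0;0 2 0 0 0;0 0 0 0 0;0 0 0 0 0"

```text
t: 3.7
ee_pos: [0.5452, 0.1764, 0.2179]
tool_rot: [3.017, 1.54, 0.229]
contact_force: [0.1, -0.4, 0.4]
opening: 0.0005
```

```bash
python3 n.py; python3 - <<'E'
from plant import ctrl
from h import *
T=ctrl.snapshot("top");S=ctrl.snapshot("side")
crop(T["image"],140,150,180,150,4,"pics/topd.png");crop(S["image"],200,220,180,150,4,"pics/sided.png")
E
```

```text
3.7 [0.54519912 0.17640396 0.2179026 ] 0.027745383168580325 [ 0.12538323 -0.36031383  0.35275477] [[ 0.03   0.346 -0.938]
 [ 0.007 -0.938 -0.346]
 [-1.     0.004 -0.031]]
[0.547 0.178 0.26 ] [-4.2  -0.07 -0.35]
[0.547 0.178 0.17 ] [ 9.   -0.03  0.28]
```

View pics/sided.png

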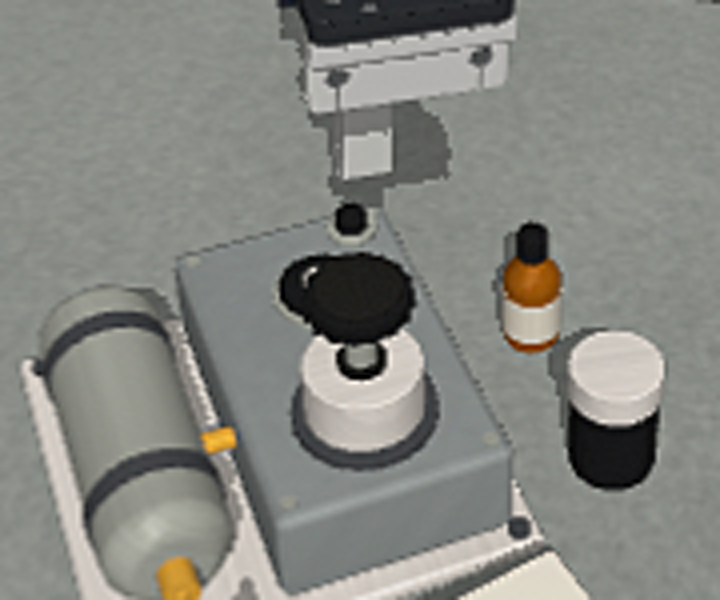

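View pics/topd.png

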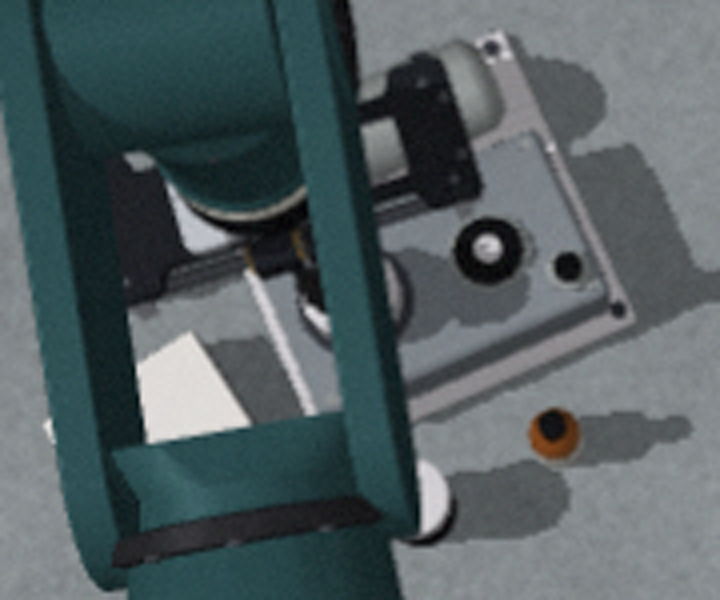

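The side view shows the shut fingertips above the head, column 368 against the head at 363. In the top view the pin and button are clear and untouched. Going down to near the pad.

Emit:
step_arm --rows "0 1.5 0 -0.2 0;0 1.5 0 -0.1 0;0 1.5 0 0 0;0 0.8 0 0 0;0 0 0 0 0"

```text
t: 4.3
ee_pos: [0.5516, 0.1781, 0.1636]
tool_rot: [3.015, 1.534, 0.226]
contact_force: [0.0, 0.5, -0.3]
opening: 0.0005
```

```bash
python3 n.py; python3 - <<'E'
from plant import ctrl
from h import *
S=ctrl.snapshot("side")
crop(S["image"],200,220,180,150,4,"pics/sidee.png")
E
```

```text
4.3 [0.55155568 0.17807829 0.16361253] 0.0037204741850217133 [ 0.04385166  0.53072186 -0.29206405] [[ 0.035  0.345 -0.938]
 [ 0.008 -0.938 -0.345]
 [-0.999  0.005 -0.036]]
[0.547 0.178 0.26 ] [-9.65 -0.11  0.08]
[0.547 0.178 0.17 ] [ 8.99 -0.04  0.32]
```

View pics/sidee.png

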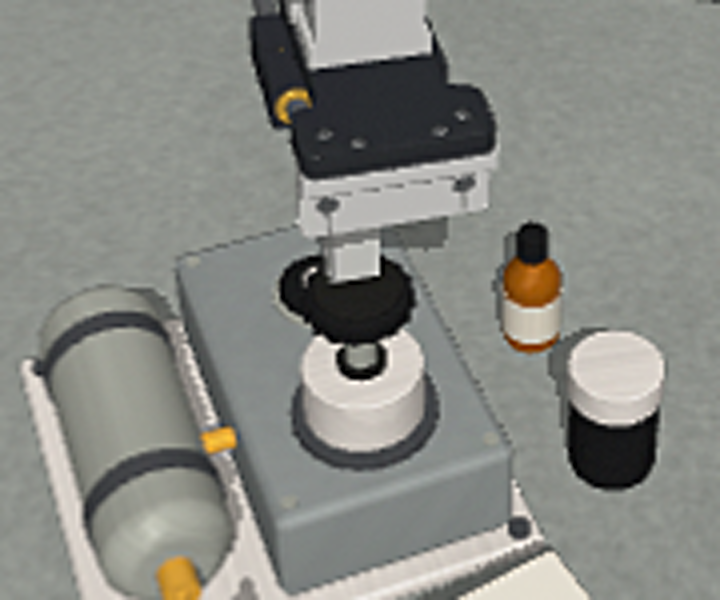

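```bash
python3 - <<'E'
from plant import ctrl
from h import *
S=ctrl.snapshot("side");st=ctrl.state();M=R.from_euler("xyz",st['tool_rot']).as_matrix()
tip=[st['ee_pos']+M@np.array([.017,y,z]) for y in(-.0125,0,.0125) for z in(-.008,.008)]
print((proj(S,tip+[[.547,.178,.142],[.547,.178,.146]])-[200,220])*4+1.5)
E
```

```text
[[335.34653659 292.62749061]
 [373.49502948 286.16454447]
 [329.09287022 272.16795417]
 [366.77994353 265.89702432]
 [322.99864343 252.23726817]
 [360.23567562 246.1507077 ]
 [362.61963163 280.02429631]
 [362.21151742 273.02688687]]
```

Emit:
step_arm --rows "0 0 -0.2 0.6 0;0 0.3 -0.1 0.1 0;0 0.8 0 0 0;0 0 0 0 0;0 0 0 0 0"

```text
t: 4.9
ee_pos: [0.5461, 0.1792, 0.1583]
tool_rot: [3.01, 1.525, 0.222]
contact_force: [-1.8, -1.1, 6.0]
opening: 0.0003
```

```bash
python3 n.py; python3 - <<'E'
from plant import ctrl
from h import *
S=ctrl.snapshot("side")
crop(S["image"],200,220,180,150,4,"pics/sidef.png")
E
```

```text
4.9 [0.54610664 0.17920117 0.15829633] 0.003473928950826305 [-1.77903706 -1.09475022  5.99014168] [[ 0.045  0.346 -0.937]
 [ 0.01  -0.938 -0.346]
 [-0.999  0.006 -0.046]]
[0.547 0.178 0.26 ] [-10.16   0.21  -0.51]
[0.547 0.178 0.17 ] [ 8.99 -0.05  0.41]
```

View pics/sidef.png

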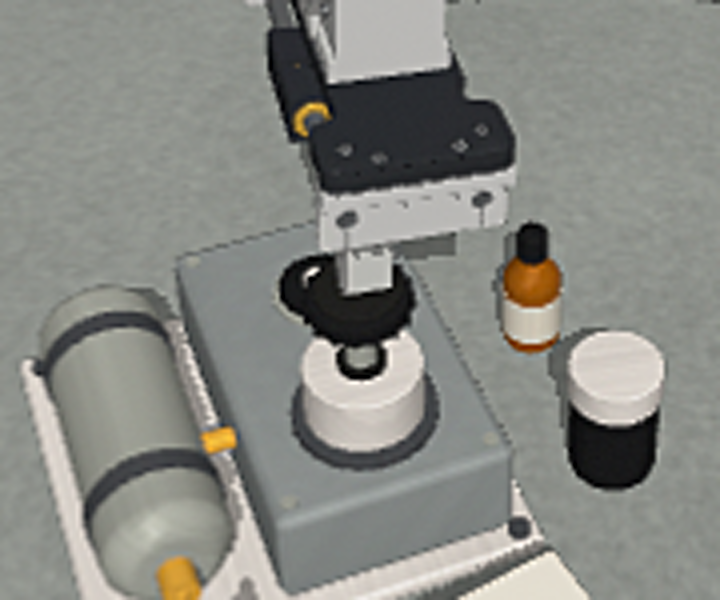

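Contact at TCP z ≈ 0.158, which fits the 142 mm top plus the 17 mm tip. The tips are centred on the pad. First stroke.

Emit:
step_arm --rows "0 1.0 0 0 0;0 1.2 0 0 0;0 1.0 0 0 0;0 0.5 0 0 0"

```text
t: 5.35
ee_pos: [0.5468, 0.1793, 0.1312]
tool_rot: [3.0, 1.522, 0.212]
contact_force: [-10.3, -2.2, 25.5]
opening: 0.0007
```

Emit:
step_arm --rows "0 -1.2 0 0 0;0 -1.2 0 0 0;0 -1.2 0 0 0;0 0 0 0 0;0 0 0 0 0"

```text
t: 5.85
ee_pos: [0.5467, 0.1793, 0.1716]
tool_rot: [3.004, 1.516, 0.216]
contact_force: [-0.3, 0.7, -0.3]
opening: 0.0006
```

```bash
python3 n.py; python3 - <<'E'
from plant import ctrl
from h import *
T=ctrl.snapshot("top");S=ctrl.snapshot("side")
a=cv2.resize(T["image"][190:240,240:300],None,fx=6,fy=6,interpolation=cv2.INTER_CUBIC)
b=cv2.resize(S["image"][260:360,260:325],None,fx=5,fy=5,interpolation=cv2.INTER_CUBIC)
c=np.zeros((500,700,3),np.uint8);c[:300,:360]=a;c[:500,370:695]=b;cv2.imwrite("pics/s1.png",c)
E
```

```text
5.85 [0.54667805 0.17934033 0.17164872] 0.006547044830889719 [-0.29499699  0.72111641 -0.32518229] [[ 0.054  0.346 -0.937]
 [ 0.012 -0.938 -0.346]
 [-0.998  0.008 -0.055]]
[0.547 0.178 0.26 ] [-8.82  0.2  -0.47]
[0.547 0.178 0.17 ] [ 8.99 -0.07  0.49]
```

View pics/s1.png

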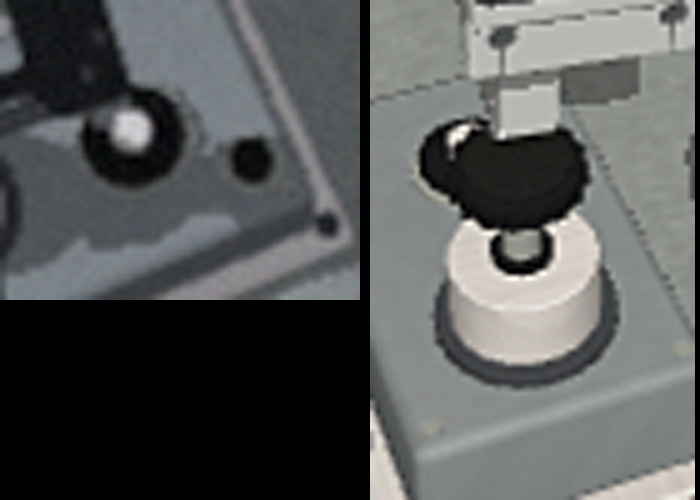

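Emit:
step_arm --rows "0 2 0 0.1 0;0 2 0 0.1 0;0 0.9 0 0 0"

```text
t: 6.25
ee_pos: [0.5491, 0.1798, 0.1309]
tool_rot: [3.008, 1.508, 0.22]
contact_force: [-18.6, -5.3, 47.0]
opening: 0.0005
```

Emit:
step_arm --rows "0 -1.8 0 0 0;0 -1.5 0 0.2 0;0 0 0 0.2 0;0 0 0 0 0"

```text
t: 6.65
ee_pos: [0.5445, 0.1783, 0.1662]
tool_rot: [3.009, 1.503, 0.221]
contact_force: [-0.2, -0.0, 0.4]
opening: 0.0002
```

Emit:
step_arm --rows "0 1.8 0 0.1 0;0 1.7 0 0.1 0;0 0.5 0 0 0"

```text
t: 6.95
ee_pos: [0.5466, 0.1787, 0.1311]
tool_rot: [3.014, 1.497, 0.226]
contact_force: [-10.5, -3.3, 31.0]
opening: 0.0004
```

Emit:
step_arm --rows "0 -1.8 0 0 0;0 -1.7 0 0.1 0;0 0 0 0 0;0 0 0 0 0"

```text
t: 7.35
ee_pos: [0.5438, 0.178, 0.1641]
tool_rot: [3.017, 1.496, 0.229]
contact_force: [-0.0, 0.2, -0.7]
opening: 0.0004
```

```bash
cat > pic.py <<'E'
import sys
from plant import ctrl
from h import *
T=ctrl.snapshot("top");S=ctrl.snapshot("side")
a=cv2.resize(T["image"][190:240,240:300],None,fx=6,fy=6,interpolation=cv2.INTER_CUBIC)
b=cv2.resize(S["image"][260:360,260:325],None,fx=5,fy=5,interpolation=cv2.INTER_CUBIC)
c=np.zeros((500,700,3),np.uint8);c[:300,:360]=a;c[:500,370:695]=b;cv2.imwrite(sys.argv[1],c)
E
python3 pic.py pics/s3.png; python3 n.py
```

```text
7.45 [0.54356078 0.17789174 0.16366236] 0.0014669842205508228 [ 0.40471383 -0.67965614 -0.92295592] [[ 0.071  0.346 -0.936]
 [ 0.017 -0.938 -0.346]
 [-0.997  0.009 -0.073]]
[0.547 0.178 0.26 ] [-9.58  0.2  -1.03]
[0.547 0.178 0.17 ] [ 8.98 -0.08  0.66]
```

View pics/s3.png

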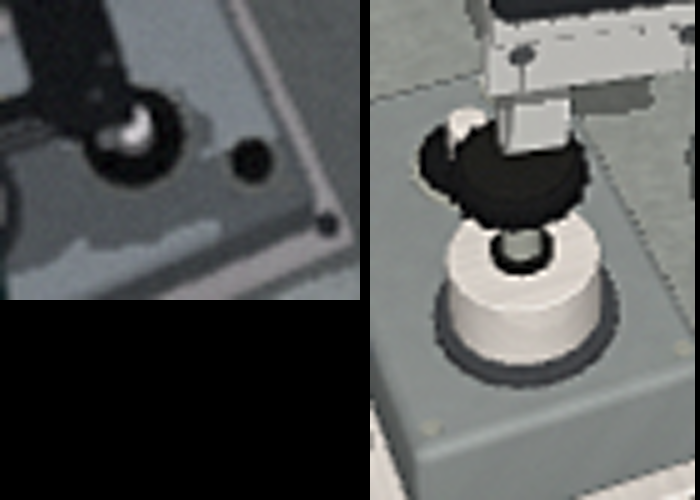

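The pin has clearly risen (its top is at about (467,115) in the composite) and the plunger is fully up. Stroke 4.

Emit:
step_arm --rows "0 1.7 0 0.1 0;0 1.6 0 0.1 0;0 0.5 0 0 0"

```text
t: 7.75
ee_pos: [0.5454, 0.1783, 0.1311]
tool_rot: [3.02, 1.493, 0.232]
contact_force: [-12.0, -3.3, 32.7]
opening: 0.0006
```

Emit:
step_arm --rows "0 -1.8 0 0 0;0 -1.7 0 0 0;0 0 0 0 0;0 0 0 0 0"

```text
t: 8.15
ee_pos: [0.5437, 0.1779, 0.1657]
tool_rot: [3.02, 1.49, 0.232]
contact_force: [0.0, -0.4, -0.3]
opening: 0.0003
```

Emit:
step_arm --rows "0 1.7 0 0.1 0;0 1.6 0 0.1 0;0 0.5 0 0 0"

```text
t: 8.45
ee_pos: [0.5457, 0.1784, 0.1311]
tool_rot: [3.024, 1.486, 0.236]
contact_force: [-11.4, -3.1, 31.8]
opening: 0.0005
```

Emit:
step_arm --rows "0 -1.8 0 0 0;0 -1.7 0 0 0;0 0 0 0 0;0 0 0 0 0"

```text
t: 8.85
ee_pos: [0.5432, 0.1778, 0.1632]
tool_rot: [3.026, 1.487, 0.238]
contact_force: [0.1, -0.3, -0.2]
opening: 0.0005
```

```bash
python3 pic.py pics/s5.png; python3 n.py
```

```text
8.95 [0.54301949 0.17771366 0.16279383] 0.003987232614165775 [-0.3851698  -0.75939679 -0.47226467] [[ 0.081  0.346 -0.935]
 [ 0.02  -0.938 -0.346]
 [-0.997  0.01  -0.083]]
[0.547 0.178 0.26 ] [-9.65  0.2  -1.18]
[0.547 0.178 0.17 ] [ 8.97 -0.09  0.74]
```

View pics/s5.png

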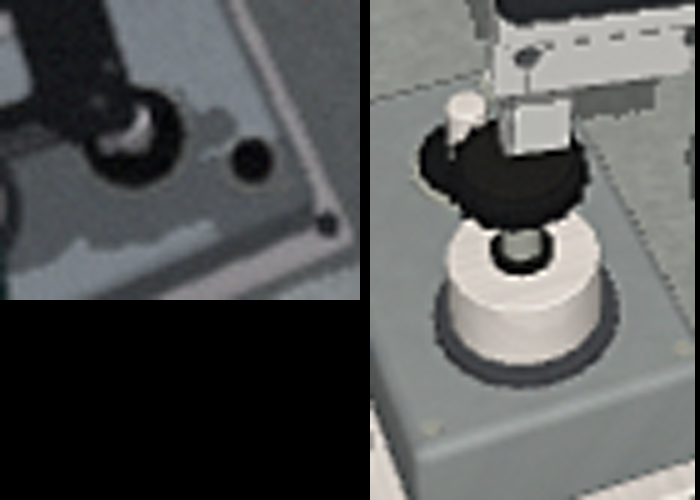

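The pin is higher, with its top now at about row 100. Five strokes done; two more to be sure.

Emit:
step_arm --rows "0 1.7 0 0.1 0;0 1.6 0 0.1 0;0 0.5 0 0 0"

```text
t: 9.25
ee_pos: [0.5448, 0.1782, 0.1311]
tool_rot: [3.026, 1.483, 0.239]
contact_force: [-13.9, -3.7, 35.2]
opening: 0.0002
```

Emit:
step_arm --rows "0 -1.8 0 0 0;0 -1.8 0 0 0;0 0 0 0 0;0 0 0 0 0"

```text
t: 9.65
ee_pos: [0.5427, 0.1776, 0.1672]
tool_rot: [3.027, 1.48, 0.239]
contact_force: [-0.4, 0.9, -0.9]
opening: 0.0003
```

```bash
python3 pic.py pics/s6.png
```

Emit:
step_arm --rows "0 1.7 0 0.1 0;0 1.6 0 0.1 0;0 0.5 0 0 0"

```text
t: 10.05
ee_pos: [0.5446, 0.178, 0.1312]
tool_rot: [3.029, 1.478, 0.242]
contact_force: [-9.2, -2.4, 25.5]
opening: 0.0005
```

Emit:
step_arm --rows "0 -1.8 0 0 0;0 -1.8 0 0 0;0 -3 0 0 0;0 -3 0 0 0;0 -2 0 0 0;0 0 0 0 0;0 0 0 0 0"

```text
t: 10.75
ee_pos: [0.5331, 0.1752, 0.2409]
tool_rot: [3.036, 1.489, 0.248]
contact_force: [-0.5, -1.2, -0.1]
opening: 0.0008
```

```bash
python3 pic.py pics/s7.png; python3 n.py; python3 - <<'E'
import cv2,numpy as np
a=[cv2.imread(f"pics/s{i}.png")[50:250,370:600] for i in(5,6,7)]
cv2.imwrite("pics/cmp.png",np.hstack(a))
E
```

```text
10.85 [0.53287096 0.17515582 0.24054216] 0.0031411003122641164 [ 0.73660932 -1.19323267 -0.04362628] [[ 0.079  0.346 -0.935]
 [ 0.02  -0.938 -0.346]
 [-0.997  0.009 -0.081]]
[0.547 0.178 0.26 ] [-1.82  0.24 -1.58]
[0.547 0.178 0.17 ] [ 8.97 -0.08  0.73]
```

View pics/cmp.png

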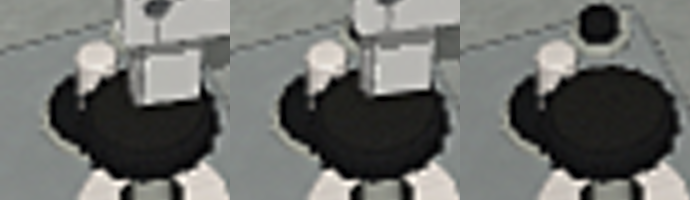

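```bash
python3 - <<'E'
from plant import ctrl
from h import *
S=ctrl.snapshot("side");T=ctrl.snapshot("top")
for z in(.072,.090,.096):
  p=proj(S,[[.579,.1053,z]])[0];print(z,p,(p-[260,260])*5+[370,0]+2)
cv2.imwrite("pics/fin.png",S["image"]);print(ctrl.state()['contact_force'])
E
```

```text
0.072 [280.17120476 289.02565279] [472.85602381 147.12826397]
0.09 [279.63556888 282.02258088] [470.17784442 112.11290438]
0.096 [279.45384618 279.64905209] [469.26923088 100.24526043]
[-0.24705916  0.61912412  0.16354948]
```

View pics/fin.png

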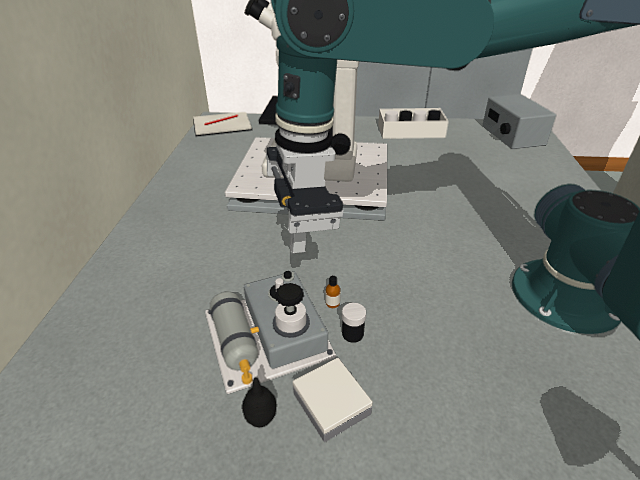

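The pin top is observed at about row 100–103, against 100 predicted for 96 mm, and it didn't change over the last two strokes. The plunger is up, the bystanders haven't moved and the arm is clear, so I'm handing in.

```bash
python3 -c "
from plant import ctrl
print(ctrl.job_done())"
```

```text
the job is handed in; nothing more can be done
None
```

The pin now stands fully out, and I handed the job in at about 11 s of the 58 s allowed. I shut the fingers well away from the pump and pushed the plunger with the closed fingertips for seven full strokes. Each went about 28 mm down to the bottom stop and was released fully before the next.

**Last checks**
- **Pin:** its top appears at row 100–103 in the enlarged side view, where 100 would be a height of 96 mm. It looked the same after strokes 5, 6 and 7.
- **Plunger:** it is up and free, with the fingertips about 80 mm above it.
- **Surroundings:** the release button, microscope and loose items look unmoved in the side view. The measured force was near zero.

**What was off**
- **Tilt:** the tool gradually tilted to about 5° over the strokes. The tips stayed on the middle of the pad, but there were sideways forces of 10–19 N at the bottom.
- **Force:** the second stroke hit the bottom stop with 47 N upward, against 25–35 N on the others. That was on the fingertips only.
- **Camera agreement:** the top and side cameras disagreed by about 4 mm on the plunger's y position. I used a fit to both, and contact came at the expected height.

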